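# Slide the lab jack and bath dish in under the cell

## Robot

A 6-joint arm with a two-finger parallel gripper is mounted at the origin on the work surface. World frame = base frame: x ahead of the robot, y to its left, z up, the work surface at z = 0. Lengths are in mm, angles in rad, forces in N, time in s.
With the tool pointing down it reaches from about 400 to 825 mm from the base axis. Payload 7 kg.
Tool frame: the origin (TCP) lies at the very end of the fingers, on their centre line; the grasp point (between the pads) lies 19 mm behind it; z points along the fingers, y is the line along which they close (so a half turn about z gives the same grasp; the last joint's range is limited). The gripper opens to 88 mm and grips with 3 to 60 N. Pads are 19 mm wide; open, the fingers measure 130 mm over their backs; the gripper's body (78 mm by 193 mm) begins 47 mm behind the grasp point.
Start: joints at [-0.959, 0.359, 0.012, 0, -1.224, -0.288], TCP at [214.739, -639.908, 226.561] pointing down, gripper open.
Joint ranges: [-3.07, 3.07], [-1.43, 2.12], [-1.02, 1.25], [-3.03, 1.67], [-3.05, -0], [-3.03, 3.03]. Speed limits (rad/s): [2.39, 2.39, 3.01, 3.14, 3.14, 3.14].

## Interface

Orientations are given as a unit quaternion [x, y, z, w].
In Python, from plant import bot gives the robot as it stands. Calls block until the motion is done:
- bot.move_ptp(position, orientation): joint-space move of the TCP to a pose.
- bot.line_to(position, velocity=150, ori=None): straight line of the TCP; ori=None keeps the orientation; velocity is the mean speed in mm/s.
- bot.move_joints(angles): joint-space move.
- bot.move_gripper(opening, force=None): finger opening in mm; force is the grip in N (None keeps the last); returns when the fingers have stopped.
- bot.pause(seconds).
- bot.solve_ik(position, orientation): joint angles nearest the present ones, or None.
- bot.read_state(): the state.
- bot.camera(name): name is "side" or "top"; returns the picture (384x512x3 uint8, red, green, blue); there is no depth.
- bot.get_calibration(name): a dict with "fx", "fy", "cx", "cy" (pixels), "distortion" ([k1, k2, p1, p2, k3] as OpenCV has them; the pictures are not rectified), "view" (4x4, takes a point from world to camera coordinates). Camera axes: x right, y up, looking along -z (the intrinsics and any distortion apply to the point x, -y, -z); pixel columns grow to the right and rows downward; lengths in mm; the calibration is good to about 2 mm. A picture is of the moment at which its call begins. get_calibration takes no time and is no camera call.
A pose or a line that the arm cannot do raises bot.Unreachable and nothing moves.
- bot.close_job(): hands the job in; it is judged then, once.
The state is a dict: "t": time; "joint_pos": joint angles; "qvel": joint speeds; "tau": joint torques, N m; "tcp_pos": TCP position; "eef_rot": TCP orientation; "contact_force": force on the tool from outside, world axes, zero at the start; "moment": the same for the moment, N m; "width": finger opening in mm; "finger_force": force on a finger pad.
Only numpy, scipy, OpenCV 4.12 (cv2) and the standard library are available. Lean on these libraries where they do the work, as an engineer would, in place of code of your own. Each camera call takes 0.05 s, during which the arm holds its last target. There are 200 camera calls.

## Task

Slide the lab jack, with the white bath dish riding on it, along the bench until it stands square with its far edge up against the bottom rail of the aluminium frame and the dish is centred under the steel cell that hangs there, ready to be wound up. Only push it, with the fingers on the edges of its plates: do not grip or lift it, do not touch its screw knob or the dish, and leave the other things on the bench where they are.

Things in the scene. Friction and masses are not known exactly. Their poses are not given: they have to be found in the camera images.
- frame: Fixed frame of 30 mm square aluminium extrusion; place and yaw vary. Origin: on the bench straight under the axis of the hung cell. +x points away from the robot into the frame, y along its bottom rail, z up. Posts 420 mm high stand at x = 90, y = +-185 mm; cross rails join them, centred 255 and 405 mm high. With the jack square and its far edge on the bottom rail, its origin meets this one
- cell_bottom (a point): Centre of the cell's underside, 170 mm above the bench: nothing in front of the posts hangs lower. The cell is an upright steel cylinder 54 mm across, up to 309 mm high, in a clamp ring 70 mm across at heights 238 to 272 mm, with fittings and a gauge (52 mm) above it up to 431 mm
- rail (a point): Middle of the top front edge of the frame's bottom rail, which lies on the bench along the frame's y: 340 mm long, 30 mm high, front face at frame x = 75 mm. This is the stop for the jack
- jack: Loose aluminium scissor lab jack, wound down, about 0.75 kg: two plates 150 mm (x) by 120 mm (y) one over the other, 60 mm high in all. Origin: centre of its underside; x points from the knob side to the far side, z up. It starts in front of the frame, left or right of the cell's line, turned up to 0.25 rad from the frame; it slides flat at a push of 4 to 12 N and stays where it is left
- jack_top (a point): Centre of the jack's top plate, 60 mm high. Base plate 10 mm thick, top plate 12 mm (heights 48 to 60 mm), same outline, scissor arms inside it. Push on the plates' upright edges: 75 mm from the middle in front and behind, 60 mm at the sides. A finger reaching down to 35 mm meets the top plate's edge; pushed there the jack slides without tipping
- knob: Black screw knob fixed on the jack: 28 mm across, 16 mm long, axis along the jack's x at 29 mm height, in the middle of its robot side; it spans 91 to 107 mm in front of the jack's middle, beyond a bare screw end 16 mm long. Origin: same as the jack's. Not to be touched
- dish: Loose white enamel dish, 86 mm across the foot, 95 mm across the rim, 40 mm high, 0.15 kg, standing on the jack's top plate within a few mm of its middle, so that its rim is 100 mm above the bench. Origin: centre of its underside, z up. It is held by friction alone. Not to be touched
- pp_beaker: Loose white plastic beaker, 72 mm across the rim, 95 mm high, on the other side of the cell's line from the jack. Bystander. Origin under its centre
- glass_beaker: Loose clear glass beaker, 50 mm across, 68 mm high, near the left post. Bystander. Origin under its centre
- sample_cylinder: Loose steel sample cylinder with a neck, 38 mm across, 82 mm high, near the right post. Bystander. Origin under its centre
- wash_bottle: Loose white wash bottle, 64 mm across, 165 mm high, to the left. Bystander. Origin under its centre
- reagent_bottle: Loose brown bottle, 66 mm across, 130 mm high, to the right. Bystander. Origin under its centre
- spanner: Loose steel spanner 150 mm long lying on the bench to the right. Bystander. Origin under its middle
- hex_plug: Loose steel plug, 30 mm across, 34 mm high, to the left. Bystander. Origin under its centre
There are look-alikes about, which are no part of the job. What is shaped like the jack but green or orange is not meant.

How it is judged:
By the outcome, as a careful person would: the job done as asked, in the order asked, and still so for the second after the job is handed in, with the robot touching nothing.
It also fails if it takes over 72 s, if anything falls off the work surface, if the arm or the gripper's body presses on something with over 40 N, if the wrist force passes 120 N, or if a joint passes its speed limit or range.

## Working session

There is one attempt and no reset: what is moved stays moved. The work goes in short steps, each a Python script; the robot and the scene stay as the last script left them, time stands still between calls to the robot, and variables do not carry over. Pictures are saved under pics/ and viewed, at most 10 in all, crops included, and the job is handed in when it is done.

```bash
mkdir -p pics; ls; python3 - <<'E'
from plant import bot
import cv2, numpy as np
for n in("side","top"):
    im=bot.camera(n); np.save(f"pics/{n}0.npy",im); cv2.imwrite(f"pics/{n}0.png",cv2.resize(im[...,::-1],(800,600),interpolation=cv2.INTER_CUBIC))
    c=bot.get_calibration(n); V=np.array(c["view"]); print(n,c["fx"],c["fy"],c["cx"],c["cy"],c["distortion"],(-V[:3,:3].T@V[:3,3]).round(), (-V[2,:3]).round(3))
print(bot.read_state())
E
```

```text
pics
side 429.96978138505267 429.96978138505267 248.769723498121 193.68545824885413 [-0.07601935  0.          0.          0.          0.        ] [ 37. 868. 836.] [ 0.416 -0.695 -0.587]
top 383.08325173561184 383.08325173561184 249.81437183423026 191.4336871239304 [-0.08908848  0.          0.          0.          0.        ] [ 390.   27. 1209.] [ 0.126  0.007 -0.992]
{'t': 0.1, 'joint_pos': array([-9.58855014e-01,  3.59313175e-01,  1.11420132e-02, -3.50338990e-04,
       -1.22409091e+00, -2.88095956e-01]), 'qvel': array([ 0.00069518, -0.00230615,  0.00198366, -0.00133147,  0.00266689,
       -0.00051923]), 'tau': array([-8.71877110e-04, -5.84163952e+01,  2.93753922e+01,  7.01546296e+00,
        1.01958291e-02, -6.66019355e-05]), 'tcp_pos': array([ 214.63612316, -639.4945168 ,  225.70650583]), 'eef_rot': array([-1.61157122e-01,  9.86928476e-01,  7.31547740e-04, -1.70480795e-04]), 'contact_force': array([-0.21645899, -0.331807  , -0.18219313]), 'moment': array([ 0.0098618 , -0.04526608,  0.0039566 ]), 'finger_force': 0.0, 'width': 87.82486855164599}
```

View pics/top0.png

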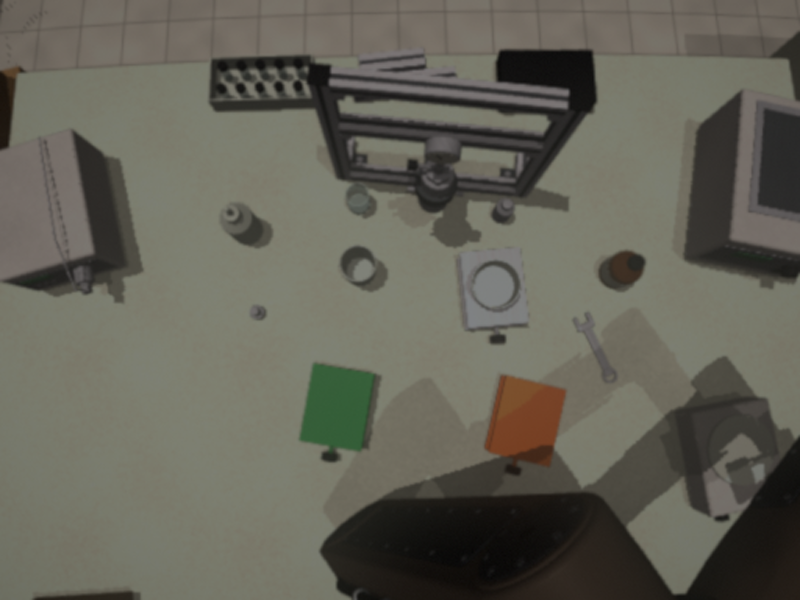

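View pics/side0.png

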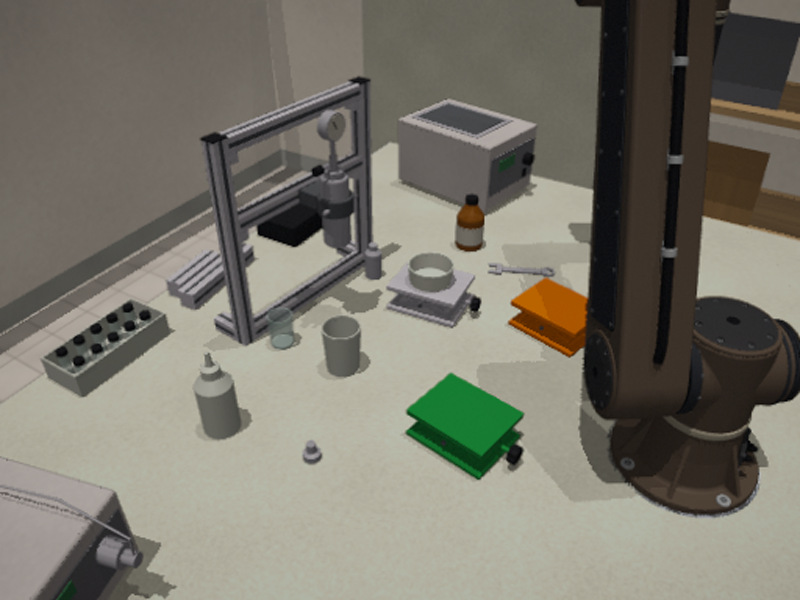

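The top view (800x600 scale) shows the jack at about (493,289) with its dish, and its knob at (497,338). The bottom rail runs from about (345,178) to (525,195), and the plastic beaker is at (358,265). The side view shows the same arrangement. The green and orange jacks are decoys. I'll zoom in for accurate edges.

```bash
cat > h.py <<'E'
import numpy as np, cv2
from plant import bot
def cal(n):
    c=bot.get_calibration(n); K=np.array([[c["fx"],0,c["cx"]],[0,c["fy"],c["cy"]],[0,0,1]]); return K,np.array(c["distortion"]),np.array(c["view"])
def ray(n,uv):
    K,D,V=cal(n); p=cv2.undistortPoints(np.array(uv,float).reshape(-1,1,2),K,D)[:,0]
    d=np.c_[p[:,0],-p[:,1],-np.ones(len(p))]@V[:3,:3]
    return -V[:3,:3].T@V[:3,3], d/np.linalg.norm(d,axis=1)[:,None]
def onplane(n,uv,z):
    o,d=ray(n,uv); return o+d*((z-o[2])/d[:,2])[:,None]
def tri(a,b): # top uv, side uv -> point, gap
    o1,d1=ray("top",a);o2,d2=ray("side",b); d1,d2=d1[0],d2[0]
    s=np.linalg.lstsq(np.c_[d1,-d2],o2-o1,rcond=None)[0]
    p,q=o1+s[0]*d1,o2+s[1]*d2
    return (p+q)/2,np.linalg.norm(p-q)
def proj(n,P):
    K,D,V=cal(n); P=np.atleast_2d(P)@V[:3,:3].T+V[:3,3]
    return cv2.projectPoints(P*[1,-1,-1],np.zeros(3),np.zeros(3),K,D)[0][:,0]
def crop(n,im,r0,r1,c0,c1,k,f,gam=0.6):
    x=cv2.resize(im[r0:r1,c0:c1,::-1],None,fx=k,fy=k,interpolation=cv2.INTER_CUBIC)
    x=(255*(x/255.)**gam).astype(np.uint8)
    for c in range((c0+9)//10*10,c1,10): cv2.putText(x,str(c),((c-c0)*k,8),0,.3,(0,0,255)); cv2.line(x,((c-c0)*k,9),((c-c0)*k,14),(0,0,255))
    for r in range((r0+9)//10*10,r1,10): cv2.putText(x,str(r),(0,(r-r0)*k),0,.3,(0,0,255)); cv2.line(x,(20,(r-r0)*k),(26,(r-r0)*k),(0,0,255))
    cv2.imwrite(f,x)
E
python3 - <<'E'
from h import *
crop("top",np.load("pics/top0.npy"),100,220,200,350,5,"pics/ct.png")
crop("side",np.load("pics/side0.npy"),95,225,130,320,4,"pics/cs.png")
E
```

```text
(no output)
```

View pics/ct.png

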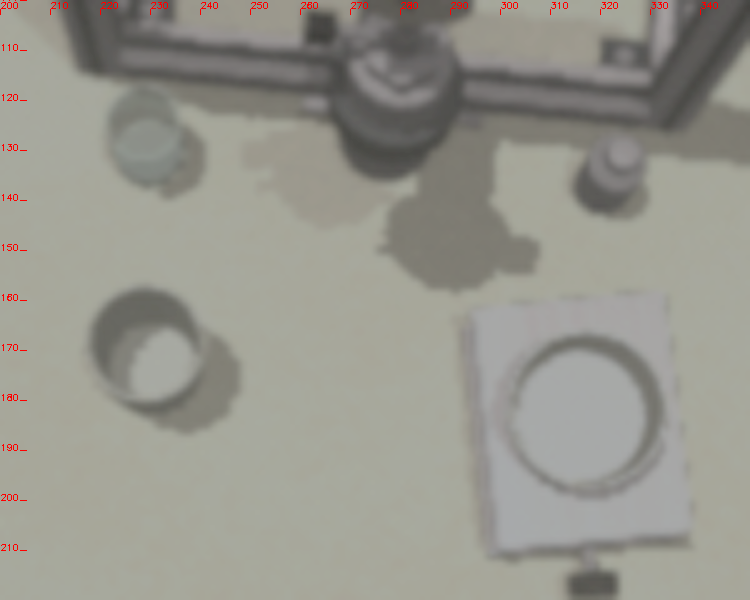

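View pics/cs.png

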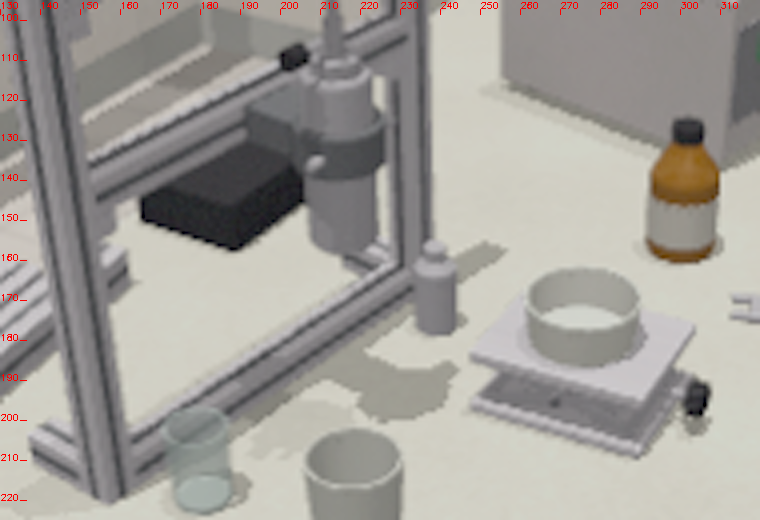

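The crops show the following:
- **Rail:** the front foot line in the top view runs from about (215,115) to (333,126).
- **Cell:** its bottom is centred near (277,126) in the top view and (215.5,154.5) in the side view.
- **Jack:** the top plate corners in the top view are near (294,162), (333,159), (338,208) and (298,210).
- **Side view:** the post foot corner is at (157,219).

Next I'll extract these numerically.

```bash
python3 - <<'E'
from h import *
np.set_printoptions(precision=1,suppress=True)
t=np.load("pics/top0.npy").astype(int); s=np.load("pics/side0.npy").astype(int)
print("cell",tri((277,126),(215.5,154.5)))
print("footL",tri((215,115),(157.5,219.5)), "L,R z0",onplane("top",[(215,115),(333,126)],0), onplane("side",[(157.5,219.5)],0))
print("rail front top, side cam z30", onplane("side",[(165,203),(200,181.5),(230,163)],30), "bottom z0",onplane("side",[(165,214.5),(232,172.5)],0))
g=t.sum(2)
for c in(230,240,250,300,310,320): print(c,g[104:128,c])
# jack mask
m=((t[...,2]-t[...,1])>-3)&(t[...,0]>95); 
lab=cv2.connectedComponentsWithStats(m.astype(np.uint8))
for i in range(1,lab[0]):
    st=lab[2][i]
    if st[4]>60 and 280<lab[3][i][0]<350 and 140<lab[3][i][1]<220: print(st,lab[3][i])
print("BG",(t[...,2]-t[...,1])[180,285:345]); print((t[...,2]-t[...,1])[150:215,304]);print(g[150:215,304])
print("corners",onplane("top",[(294,162),(333,159),(338,207.5),(298,210.5)],60))
print("tri corners",tri((333,159),(261,163.5)) ,tri((294.5,162.5),(247.5,183)),tri((298,210),(289,194)),tri((338,207.5),(303,176)))
for n,u in dict(pp=(225,176),cyl=(318,139),glass=(228,133)).items(): print(n,onplane("top",[u],0))
E
```

```text
cell (array([703.4, -46.2, 167.5]), np.float64(4.350260581277289))
footL (array([794.2, 144.3,   8.4]), np.float64(0.9541389170090422)) L,R z0 [[ 797.4  145.4    0. ]
 [ 753.5 -240.     0. ]] [[801.3 136.9  -0. ]]
rail front top, side cam z30 [[ 807.    88.7   30. ]
 [ 782.9  -63.3   30. ]
 [ 759.9 -212.    30. ]] bottom z0 [[ 797.2  105.9    0. ]
 [ 746.  -202.     0. ]]
230 [234 218 177 147 125 140 191 215 213 172 131 152 214 247 223 220 232 230
 224 239 275 284 282 282]
240 [314 316 312 288 214 140 143 192 218 212 168 125 145 194 215 217 224 255
 321 357 364 362 350 317]
250 [314 314 317 311 273 196 133 141 195 221 215 169 125 146 194 216 221 222
 231 272 334 357 361 354]
300 [318 315 315 317 315 311 310 313 297 236 156 117 139 191 215 212 169 125
 149 199 221 224 222 244]
310 [323 315 315 317 318 321 321 323 319 296 238 157 119 139 189 215 215 174
 131 149 199 222 228 225]
320 [344 323 297 246 200 190 190 179 193 254 296 289 226 148 147 191 218 215
 178 135 152 199 224 233]
[ 293  159   45   52 1539] [313.9 185.1]
BG [-14 -14 -14 -14 -14 -14 -14 -14 -10  -4  -1   0  -1  -1  -1  -
[... 472 characters left out ...]
359 365 363 352 331 359 374 375 376 377 377 377
 374 368 345 325 317 285 265 255 271 301 336 348 351 357 374 381 381 378
 366 358 345 334 300 275 290 338 370 382 385 385 386 386 386 386 387 386
 388 386 387 386 376 334 269 268 328 363 366]
corners [[ 623.5 -101.6   60. ]
 [ 631.  -221.7   60. ]
 [ 481.8 -230.2   60. ]
 [ 474.9 -109.    60. ]]
tri corners (array([ 633.9, -219.4,   63.2]), np.float64(7.850004071804427)) (array([ 622.6, -103.5,   56.1]), np.float64(0.19432850901244014)) (array([ 476.7, -108.5,   63.3]), np.float64(1.0820046141322874)) (array([ 483.9, -230. ,   57.4]), np.float64(4.17897364611695))
pp [[593.9 113.9   0. ]]
cyl [[ 710.5 -188.8    0. ]]
glass [[735.6 103.1   0. ]]
```

```bash
python3 - <<'E'
from h import *
np.set_printoptions(precision=2,suppress=True)
t=np.load("pics/top0.npy").astype(float).sum(2); s=np.load("pics/side0.npy").astype(float).sum(2)
def mins(col,r0,k):
    r=int(round(r0)); w=col[r-3:r+4]; i=r-3+np.argmin(w); a,b,c=col[i-1:i+2]; return i+.5*(a-c)/(a-2*b+c)
cols=[c for c in range(232,262)]+[c for c in range(296,322)]
for nm,f,zs in(("dark1",lambda c:109.5+(c-240)*.094,[(30,'topslot'),(0,'')]),("dark2",lambda c:115.2+(c-240)*.098,[(15,'frontslot'),(30,'')])):
    uv=np.array([(c,mins(t[:,c],f(c),0)) for c in cols])
    for z,l in zs:
        P=onplane("top",uv,z); q=np.polyfit(P[:,1],P[:,0],1); r=P[:,0]-np.polyval(q,P[:,1])
        print(nm,z,l,"x at y=-46:",np.polyval(q,-46),"slope",q[0],"rms",r.std())
# side profiles
for c in(185,195,205,215,225): print(c,s[int(190-(c-187)*.62)-12:int(190-(c-187)*.62)+22,c].astype(int),int(190-(c-187)*.62)-12)
print("pred top of rail for x=778-ish")
# jack edges in top with B-G
im=np.load("pics/top0.npy").astype(float); d=im[...,2]-im[...,1]
def cross(v,lev): # first crossing going from outside in
    i=np.argmax(v>lev); return i-1+(lev-v[i-1])/(v[i]-v[i-1])
E1=np.array([(c,152+cross(d[152:175,c],-7.5)) for c in range(298,330)])
E2=np.array([(345-cross(d[r,345:300:-1],-9),r) for r in range(164,204)])
for E,z,a in((E1,60,1),(E2,60,0)):
    P=onplane("top",E,z); q=np.polyfit(P[:,a],P[:,1-a],1); r=P[:,1-a]-np.polyval(q,P[:,a]); print("jack edge",q,r.std())
E
```

```text
dark1 30 topslot x at y=-46: 791.4808929381039 slope 0.12090557414786414 rms 0.37052908756756414
dark1 0  x at y=-46: 801.9280343375273 slope 0.12090557414786043 rms 0.3799593814368142
dark2 15 frontslot x at y=-46: 776.725042860233 slope 0.11961577748621498 rms 0.3198603522340098
dark2 30  x at y=-46: 771.7537040573939 slope 0.11961577748621367 rms 0.31584113376062906
185 [534 532 533 531 530 528 495 472 465 461 305 158 193 290 321 304 256 241
 220 251 286 272 283 310 337 307 283 279 304 322 325 326 327 291] 179
195 [531 536 536 533 533 527 479 462 472 367 190 100 210 243 249 243 236 199
 138 119 199 230 233 246 248 249 247 403 477 486 470 466 468 471] 173
205 [530 532 536 537 536 537 505 477 472 458 291 146 191 302 316 282 242 238
 153 101 199 229 236 290 320 326 327 465 505 475 462 461 459 461] 166
215 [368 410 476 523 533 508 483 433 451 452 266 159 278 315 306 260 239 199
 117 138 222 243 307 330 334 337 329 327 329 333 330 395 513 533] 160
225 [483 433 297 408 446 376 305 441 456 287 146 186 302 330 280 247 204 135
 145 206 232 315 345 346 341 468 521 530 531 526 499 374 333 330] 154
pred top of rail for x=778-ish
jack edge [ -0.07 619.1 ] 0.21638327733861065
jack edge [   0.08 -270.45] 0.2220685190977086
```

The rail is consistent: top slot minus front slot is 14.8 mm, where 15 is expected, and the frame yaw is about -0.12. I still need a better lateral position for the cell and the jack's digits.

```bash
python3 - <<'E'
from h import *
np.set_printoptions(precision=4,suppress=True,linewidth=200)
t=np.load("pics/top0.npy").astype(int).sum(2); s=np.load("pics/side0.npy").astype(int).sum(2)
for r in(142,146,150,153): print("side",r,s[r,200:232])
print("side col215",s[148:166,215])
for r in(126,128,130,132): print("top",r,t[r,262:294])
print("top col",t[124:142,274], t[124:142,278])
for r in range(112,128,2): print("L",r,t[r,206:224],"R",r,t[r,326:344])
im=np.load("pics/top0.npy").astype(float); d=im[...,2]-im[...,1]
def cross(v,lev):
    i=np.argmax(v>lev); return i-1+(lev-v[i-1])/(v[i]-v[i-1])
for E,z,a in((np.array([(c,152+cross(d[152:175,c],-7.5)) for c in range(298,330)]),60,1),(np.array([(345-cross(d[r,345:300:-1],-9),r) for r in range(164,204)]),60,0)):
    P=onplane("top",E,z); print("jack edge",np.polyfit(P[:,a],P[:,1-a],1))
# dish: white rim in top - inner bright disc
print("rim",onplane("top",[(316,183)],100),"px/frame", proj("top",[[703,-46,170],[702,-41,170]]),proj("side",[[703,-46,170],[702,-41,170]]))
E
```

```text
side 142 [ 29  29  27  34  33  32 151 187 199 205 205 207 211 213 211 212 213 211 210 202 202 199 192 184 409 515 467 323 200 123 152 230]
side 146 [ 28  29  24  25  99 256 245 196 196 202 206 207 209 214 214 213 211 214 206 204 201 199 191 186 331 497 456 342 241 143 153 229]
side 150 [268 447 521 533 532 533 448 294 236 236 237 217 208 211 214 211 208 211 205 202 202 197 195 184 273 486 488 364 259 154 122 219]
side 153 [525 525 527 531 531 530 484 335 234 242 242 241 242 222 215 211 212 213 206 200 203 197 193 185 258 479 516 388 266 160 124 222]
side col215 [212 212 211 211 212 211 212 212 211 214 224 286 368 410 476 523 533 508]
top 126 [315 311 313 304 271 195 123  99 111 125 141 151 154 152 148 147 145 144 133 126 129 137 145 138 132 116 110 137 185 205 210 209]
top 128 [315 315 318 312 294 239 162 112  99  96  99 110 115 125 136 142 145 144 142 140 135 127 119 108 105 114 151 191 212 218 220 220]
top 130 [315 315 318 314 306 282 210 144 117 108 101  96  97  96  96  96  97  98  96  99  96  95 102 129 175 198 212 216 221 218 219 217]
top 132 [318 321 318 317 314 307 280 223 157
[... 1024 characters left out ...]
 125 139 157 198 249 274]
L 122 [368 369 369 369 370 371 372 369 367 368 367 369 369 367 356 319 268 235] R 122 [190 197 193 181 151 140 133 125 108 105 115 136 145 169 197 221 225 226]
L 124 [370 369 370 370 368 370 368 368 368 368 368 370 368 364 350 296 238 219] R 124 [133 135 144 147 144 135 119 105 109 128 143 161 185 207 218 223 223 227]
L 126 [370 370 372 370 370 369 369 369 369 371 370 368 366 362 339 298 254 240] R 126 [208 207 207 204 198 193 177 166 172 185 190 206 221 224 222 221 223 223]
jack edge [ -0.0743 619.1025]
jack edge [   0.0782 -270.4535]
rim [[ 551.675  -159.6722  100.    ]] px/frame [[277.3603 126.5582]
 [275.585  126.9319]] [[214.8294 153.6899]
 [214.1659 154.5036]]
```

```bash
cat >> h.py <<'E'
T=np.array([701.3,-45.]); TY=-0.119
def rot(a): return np.array([[np.cos(a),-np.sin(a)],[np.sin(a),np.cos(a)]])
def quat(th):
    f=(th+np.pi/2)/2; return [np.cos(f),np.sin(f),0,0]
def st(l=""):
    s=bot.read_state(); print(l,"t%.1f"%s["t"],"p",s["tcp_pos"].round(1),"F",s["contact_force"].round(1),"w%.0f"%s["width"])
E
python3 - <<'E'
from h import *
c=np.array([555,-166.5]); ps=.076
lat=lambda c:(rot(-TY)@(c-T))
print(lat(c))
# arc of jack centre: tangent follows jack y axis
N=5; path=[]; L=138.0; cc=c.copy(); yaws=np.linspace(ps,TY,N+1)
for i in range(N):
    m=(yaws[i]+yaws[i+1])/2; cc=cc+L/N*np.array([-np.sin(m),np.cos(m)]); path.append((cc.copy(),yaws[i+1]))
print(lat(cc))
off=lambda c,y,d: c+rot(y)@np.array([0,-60-9.5-d])
for flip in(0,np.pi):
    qs=[bot.solve_ik([*off(p,y,0),42],quat(y+flip)) for p,y in [(c,ps)]+path]
    print(flip,[None if q is None else np.round(q,2) for q in (qs[0],qs[-1])])
    q=bot.solve_ik([*off(c,ps,22),230],quat(ps+flip)); print(q)
pickle=__import__("pickle"); pickle.dump((c,ps,path),open("p1.pkl","wb"))
for p,y in[(T,TY)]:
  for flip in(0,np.pi):
    print("front",bot.solve_ik([*(p+rot(y)@np.array([-84.5,0])),42],quat(y+np.pi/2+flip)))
E
```

```text
[-130.84094501 -138.00937326]
[-144.25421353   -0.87359617]
0 [array([-0.08,  0.42, -0.36,  0.  , -0.79, -2.99]), array([ 0.17,  0.36, -0.47,  0.  , -0.74,  2.85])]
[-0.11457786  0.26406139 -0.11488793  0.         -1.19184701 -2.95101479]
3.141592653589793 [array([-0.08,  0.42, -0.36,  0.  , -0.79,  0.15]), array([ 0.17,  0.36, -0.47,  0.  , -0.74, -0.29])]
[-0.11457786  0.26406139 -0.11488793  0.         -1.19184701  0.19057786]
front [ 0.25878551  0.43891802 -0.33290509  0.         -0.79897321 -1.94858183]
front [ 0.25878551  0.43891802 -0.33290509  0.         -0.79897321  1.19301082]
```

```bash
python3 - <<'E'
from h import *
import pickle
c,ps,path=pickle.load(open("p1.pkl","rb"))
off=lambda c,y,d: c+rot(y)@np.array([0,-60-9.5-d])
q=lambda y:quat(y+np.pi)
bot.move_ptp([*off(c,ps,22),230],q(ps)); st("above")
bot.line_to([*off(c,ps,22),42],150); st("down")
bot.line_to([*off(c,ps,8),42],40); st("near")
for d in(4,0,-3): bot.line_to([*off(c,ps,d),42],20); st(d)
im=bot.camera("side"); np.save("pics/s1.npy",im)
crop("side",im,95,245,200,400,4,"pics/s1.png")
E
```

```text
above t2.0 p [ 561.6 -258.6  230. ] F [ 0.5 -0.8 -0.3] w88
down t3.4 p [ 562.6 -257.9   42.9] F [1.  0.  0.1] w88
near t3.9 p [ 561.1 -243.4   42.2] F [-0.4 -0.1 -0.4] w88
4 t4.2 p [ 560.6 -239.7   42. ] F [-0.8 -0.2  0.2] w88
0 t4.6 p [ 560.3 -235.9   41.9] F [ 0.9 -2.6 -1.5] w88
-3 t4.9 p [ 560. -233.   42.] F [ 0.3 -3.9 -1.2] w87
```

View pics/s1.png

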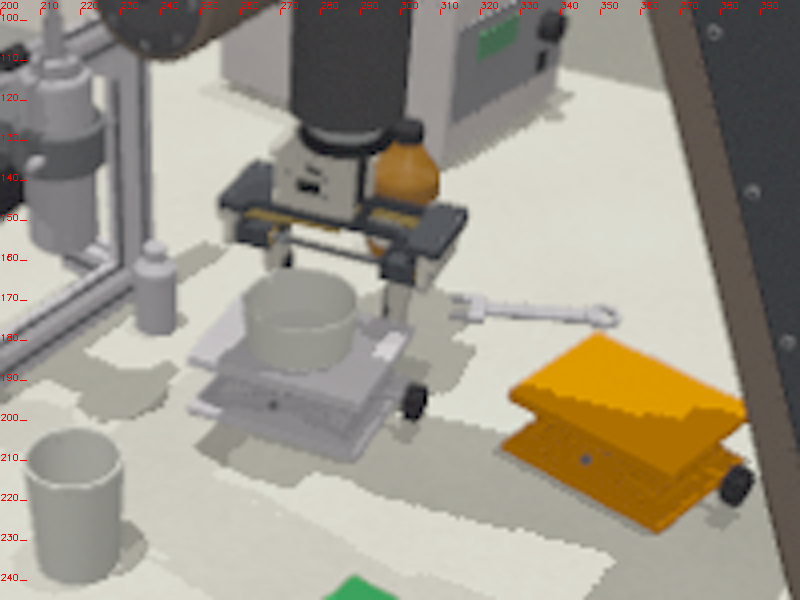

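The fingers touch the right side of the top plate, between about (283,165) and (299,175), clear of the dish and knob. The contact force is about 4 N. Now I'll push along the arc.

```bash
python3 - <<'E'
from h import *
import pickle
c,ps,path=pickle.load(open("p1.pkl","rb"))
off=lambda c,y,d: c+rot(y)@np.array([0,-60-9.5-d])
q=lambda y:quat(y+np.pi)
for p,y in path: bot.line_to([*off(p,y,0),42],35,q(y)); st()
p,y=path[-1]
bot.line_to([*off(p,y,30),42],80); st("back")
bot.line_to([*off(p,y,30),230],200)
bot.move_ptp([*(p+rot(y)@np.array([-150,0])),230],quat(TY-np.pi/2)); st("front")
im=bot.camera("top"); np.save("pics/t2.npy",im); np.save("pics/s2.npy",bot.camera("side"))
crop("top",im,90,220,190,350,5,"pics/t2.png")
E
```

```text
t5.8 p [ 555.9 -208.1   42. ] F [ 0.4 -1.3  0.1] w88
 t6.7 p [ 552.7 -180.8   42. ] F [-0.2 -2.3 -0.2] w88
 t7.7 p [ 550.6 -153.2   42. ] F [-0.1 -2.9 -0.6] w88
 t8.6 p [ 549.5 -125.5   42. ] F [-1.8 -3.2  0.1] w87
 t9.6 p [549.6 -97.8  42. ] F [-1.  -3.1 -0.1] w88
back t10.1 p [ 546.1 -128.1   42. ] F [-0.1 -0.2  0.7] w88
front t12.3 p [409.3 -11.  229.8] F [ 0.6 -0.1  0.5] w87
```

View pics/t2.png

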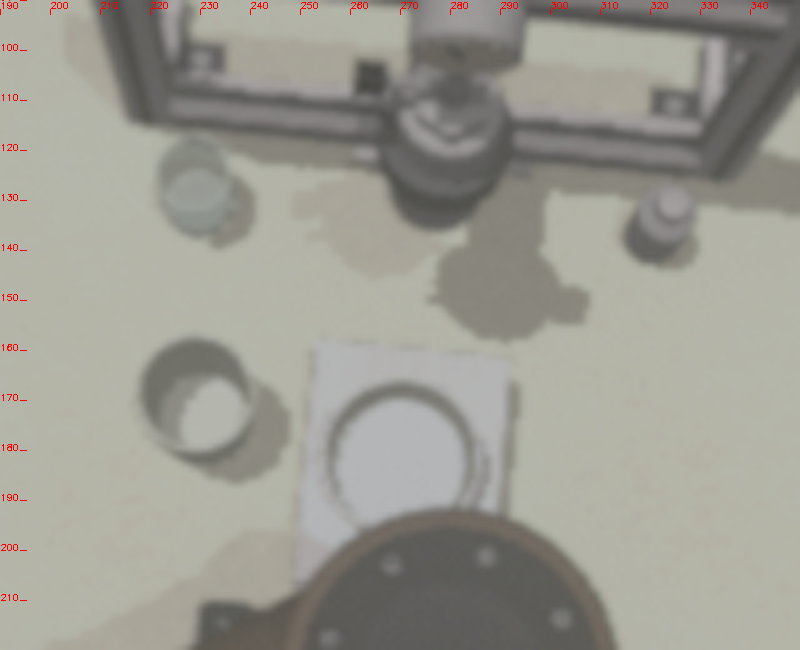

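The jack slid flush. Its far edge runs from about (253,158) to (292,162), nearly parallel to the rail, and the dish is central. I'll measure its pose numerically.

```bash
cat >> h.py <<'E'
def _cross(v,lev):
    i=int(np.argmax(v>lev)); return i-1+(lev-v[i-1])/(v[i]-v[i-1])
def jackfit(im,far,L,R,lf,ll,lr):
    """far=(c0,c1,rstart) L=(r0,r1,cstart) R=(r0,r1,cstart); plate plane z=60"""
    d=im[...,2].astype(float)-im[...,1]; out={}
    E=np.array([(c,far[2]+_cross(d[far[2]:far[2]+25,c],lf)) for c in range(far[0],far[1])]); P=onplane("top",E,60); q=np.polyfit(P[:,1],P[:,0],1); out["far"]=(*q,(P[:,0]-np.polyval(q,P[:,1])).std())
    for n,(a,b,cs),s,lev in(("L",L,1,ll),("R",R,-1,lr)):
        E=np.array([(cs+s*_cross(d[r,cs:cs+s*30:s],lev),r) for r in range(a,b)]); P=onplane("top",E,60); q=np.polyfit(P[:,0],P[:,1],1); out[n]=(*q,(P[:,1]-np.polyval(q,P[:,0])).std())
    return out
E
python3 - <<'E'
from h import *
np.set_printoptions(precision=4,suppress=True,linewidth=200)
im=np.load("pics/t2.npy"); d=im[...,2].astype(int)-im[...,1]
print(d[175,245:300]); print(im.sum(2)[175,245:300]); print(d[150:170,270])
o=jackfit(im,(257,287,150),(164,188,240),(164,184,300),-7.5,-7.5,-5); print(o)
f=o["far"]; 
for n in "LR":
    q=o[n]; # lateral (frame) at jack
    A=np.array([[1,-f[0]],[-q[0],1]]); c=np.linalg.solve(A,[f[1],q[1]]); print(n,"corner",c,"in frame",rot(-TY)@(c-T))
E
```

```text
[-10 -11 -11 -15 -15 -13  -7  -2   0  -1  -2  -3  -5  -5  -3  -1   1   1   1   1   0   0   1   1   1   1   1   0   0   1   1   1   1   0  -1  -2  -5  -6  -5  -2  -1   0  -1  -1   0  -2  -5 -11 -14
 -16 -16 -16 -17 -17 -17]
[266 267 297 368 404 391 384 409 417 399 368 297 230 256 335 393 422 431 434 433 433 435 434 434 434 434 433 433 432 434 433 433 433 429 410 360 286 244 277 364 413 426 430 427 421 394 328 305 369
 408 417 417 416 416 416]
[-16 -16 -15 -16 -17 -17 -17 -17 -14  -7  -1  -1  -1  -1  -2  -6  -5  -6  -6  -3]
{'far': (np.float64(0.1193484731370619), np.float64(637.4469213659216), np.float64(0.15174880507054433)), 'L': (np.float64(-0.12183497159578702), np.float64(102.03030501850957), np.float64(0.18350049682639258)), 'R': (np.float64(-0.09398170032948572), np.float64(-35.77404100166906), np.float64(0.5720912690054688))}
L corner [640.3134  24.0177] in frame [-68.749   61.2893]
R corner [626.154  -94.6211] in frame [-68.7235 -58.1914]
```

Yaw matches the frame (slope 0.1193 against 0.119), the lateral offset is about +1.5 mm, and the plate width comes out at 119.5 mm. Next is the front push, with the fingers straddling the knob.

```bash
python3 - <<'E'
from h import *
F=lambda x,y=1.0:(T+rot(TY)@np.array([x,y]))
o,dd=onplane("top",[(276.8,125.8)],170)[0],onplane("side",[(215.35,154.5)],170)[0]
print("cell top/side in frame",rot(-TY)@(o[:2]-T),rot(-TY)@(dd[:2]-T))
bot.move_gripper(70)
jx=-143.7; C=-75-9.5
bot.move_ptp([*F(jx+C-37),200],quat(TY-np.pi/2)); st("above")
bot.line_to([*F(jx+C-37),42],150); st("down")
bot.line_to([*F(jx+C-5),42],60); st("near")
bot.line_to([*F(jx+C+2),42],20); st("touch")
bot.line_to([*F(-45+C),42],35); st("at -45")
np.save("pics/s3.npy",bot.camera("side")); im=bot.camera("top"); np.save("pics/t3.npy",im)
a=im[70:220,190:350,::-1]; b=np.load("pics/s3.npy")[90:240,150:310,::-1]
x=cv2.resize(np.hstack([a,b]),None,fx=2.5,fy=2.5,interpolation=cv2.INTER_CUBIC); cv2.imwrite("pics/m3.png",(255*(x/255.)**.6).astype(np.uint8))
E
```

```text
cell top/side in frame [3.83591382 0.97174144] [-2.62332682  1.86909257]
above t13.2 p [437.9 -12.8 198.8] F [ 0.2 -0.5 -0.6] w70
down t14.4 p [438.7 -12.3  42.8] F [-0.6 -0.1 -0.1] w70
near t15.1 p [469.5 -16.5  41.7] F [-0.5  0.   0.3] w70
touch t15.6 p [474.2 -17.5  41.6] F [-9.2  2.6  6.9] w70
at -45 t18.6 p [568.  -29.5  41.3] F [-13.4   2.1  11.3] w70
```

View pics/m3.png

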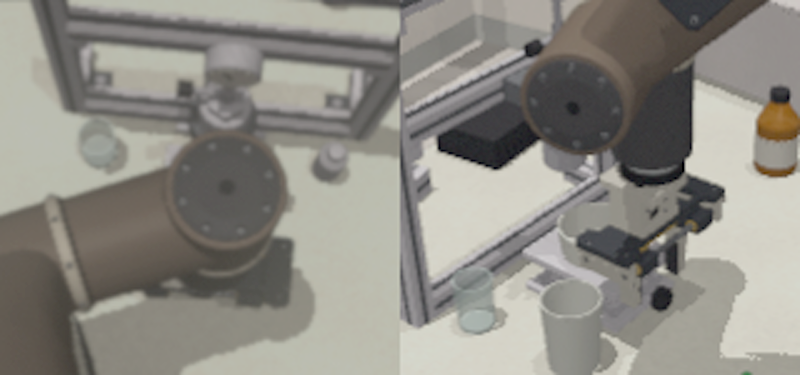

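The push is going well, with the fingers straddling the knob. The round wrist joint, at (228,187) in the left half and (573,108) in the right, comes near the cell's fittings. I'll check its clearance before closing the last 45 mm.

```bash
python3 - <<'E'
from h import *
np.set_printoptions(precision=1,suppress=True)
tp=np.array([568,-29.5])
for z in range(250,600,50):
    k=onplane("top",[(190+228/2.5,70+187/2.5),(190+168/2.5,70+187/2.5),(190+287/2.5,70+187/2.5),(190+228/2.5,70+130/2.5)],z)[:,:2]
    s=onplane("side",[(150+173/2.5,90+108/2.5),(150+125/2.5,90+108/2.5),(150+235/2.5,90+108/2.5),(150+173/2.5,90+50/2.5),(150+173/2.5,90+155/2.5)],z)[:,:2]
    print(z,"top c,l,r,far",k[0],k[1],k[2],k[3],"side c",s[0],s[1],s[2])
print(bot.read_state()["joint_pos"].round(2), rot(-TY)@(tp-T))
E
```

```text
250 top c,l,r,far [630.3 -48.9] [631.4  12.6] [ 629.4 -109.6] [690.9 -50.7] side c [677.9 -38.5] [726.  -10.5] [616.  -74.8]
300 top c,l,r,far [617.8 -45. ] [618.8  13.4] [ 616.9 -102.5] [675.2 -46.6] side c [623.2  38.8] [667.2  64.5] [566.6   5.7]
350 top c,l,r,far [605.2 -41. ] [606.2  14.1] [604.4 -95.3] [659.5 -42.6] side c [568.5 116.2] [608.4 139.4] [517.2  86.1]
400 top c,l,r,far [592.7 -37.1] [593.6  14.8] [591.9 -88.2] [643.8 -38.6] side c [513.8 193.5] [549.6 214.4] [467.8 166.5]
450 top c,l,r,far [580.1 -33.1] [581.   15.6] [579.4 -81.1] [628.1 -34.5] side c [459.1 270.9] [490.8 289.3] [418.4 247. ]
500 top c,l,r,far [567.6 -29.2] [568.4  16.3] [566.9 -74. ] [612.4 -30.5] side c [404.4 348.2] [432.  364.3] [368.9 327.4]
550 top c,l,r,far [555.1 -25.2] [555.8  17.1] [554.4 -66.9] [596.7 -26.4] side c [349.7 425.5] [373.2 439.2] [319.5 407.8]
[ 0.3  0.4 -0.4 -0.  -0.8  1.2] [-134.2   -0.4]
```

The upright wrist column would pass about 10 mm from the cell and its clamp. I'll back off, tilt the tool 10° so the wrist leans away from the cell, and then finish against the rail with a force-monitored push.

```bash
python3 - <<'E'
from h import *
from scipy.spatial.transform import Rotation as Ro
F=lambda x,y=1.0:(T+rot(TY)@np.array([x,y]))
C=-84.5
ax=rot(TY)@np.array([0,1.]); qt=(Ro.from_rotvec(-np.radians(10)*np.r_[ax,0])*Ro.from_quat(quat(TY-np.pi/2))).as_quat()
assert bot.solve_ik([*F(C+1),50],qt) is not None
bot.line_to([*F(-45+C-15),42],60); st("back")
bot.line_to([*F(-45+C-15),50],60,qt); st("tilt")
bot.line_to([*F(-45+C-2),50],40); st("near")
bot.line_to([*F(-6+C),50],30); st("-6")
for x in np.arange(-5,5,1.):
    bot.line_to([*F(x+C),50],10); st(x)
    f=bot.read_state()["contact_force"]
    if -f@np.r_[rot(TY)[:,0],0]>22: break
print("jack front edge frame",rot(-TY)@(bot.read_state()["tcp_pos"][:2]-T))
np.save("pics/s4.npy",bot.camera("side"))
crop("side",np.load("pics/s4.npy"),90,230,140,320,4,"pics/s4.png")
E
```

```text
back t19.1 p [558.2 -26.6  42.3] F [-0.8  0.2 -0.6] w70
tilt t19.4 p [557.4 -26.8  50.4] F [0.2 1.2 0.9] w70
near t19.9 p [571.1 -28.7  49.5] F [-4.9  1.1  4.2] w70
-6 t21.4 p [608.6 -34.6  49.2] F [-14.9   0.8  14.9] w70
-5.0 t21.7 p [609.6 -34.7  49.2] F [-15.3   1.3  13.3] w70
-4.0 t21.9 p [610.7 -34.8  49.1] F [-14.4   1.6  13.4] w70
-3.0 t22.2 p [611.7 -34.9  49.1] F [-14.4   1.3  12.2] w70
-2.0 t22.4 p [612.7 -35.   49.1] F [-13.7   0.9  12. ] w70
-1.0 t22.7 p [613.6 -35.2  49. ] F [-14.9   0.7  12.4] w70
0.0 t22.9 p [614.7 -35.3  49.1] F [-15.2   2.   13. ] w70
1.0 t23.2 p [615.7 -35.3  49.1] F [-15.3   1.5  12.2] w70
2.0 t23.4 p [616.3 -35.5  49.1] F [-17.3   1.7  14. ] w70
3.0 t23.7 p [616.3 -35.6  49. ] F [-21.8   4.1  17.7] w70
jack front edge frame [-85.52060781  -0.72104803]
```

View pics/s4.png

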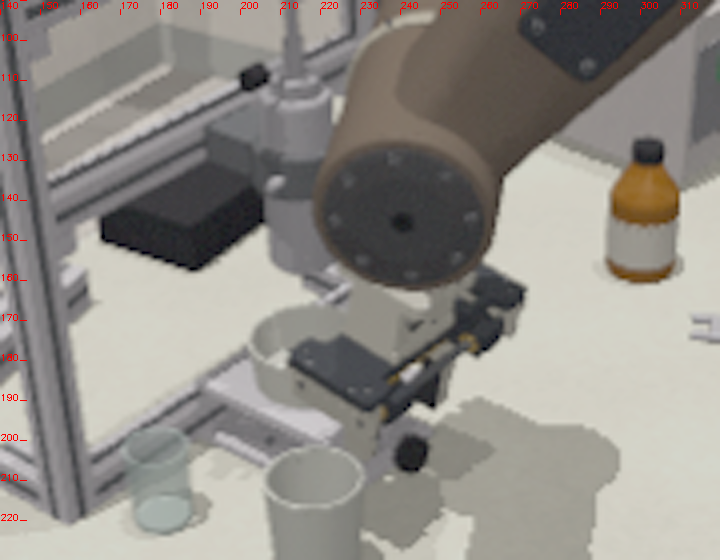

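The jack has met the rail: the TCP stalls at x=616.3 as the force rises. I'll press slightly more to seat it flat, then retreat and check from above.

```bash
python3 - <<'E'
from h import *
F=lambda x,y=1.0:(T+rot(TY)@np.array([x,y]))
C=-84.5
bot.line_to([*F(5+C),50],10); st("seat")
bot.line_to([*F(-50+C),50],60); st("back")
bot.line_to([*F(-110+C),230],150)
bot.move_ptp([350,-400,260],quat(-np.pi/2-.7)); st("away")
im=bot.camera("top"); np.save("pics/t5.npy",im); s=bot.camera("side"); np.save("pics/s5.npy",s)
crop("top",im,95,195,205,345,5,"pics/t5.png")
crop("side",s,95,225,140,320,4,"pics/s5.png")
E
```

```text
seat t24.1 p [616.4 -35.7  48.8] F [-30.7   9.9  25.8] w70
back t25.1 p [568.3 -27.9  50.2] F [ 0.4  0.1 -0.3] w70
away t28.1 p [ 350.4 -399.5  259.8] F [0.4 0.3 0.4] w70
```

View pics/t5.png

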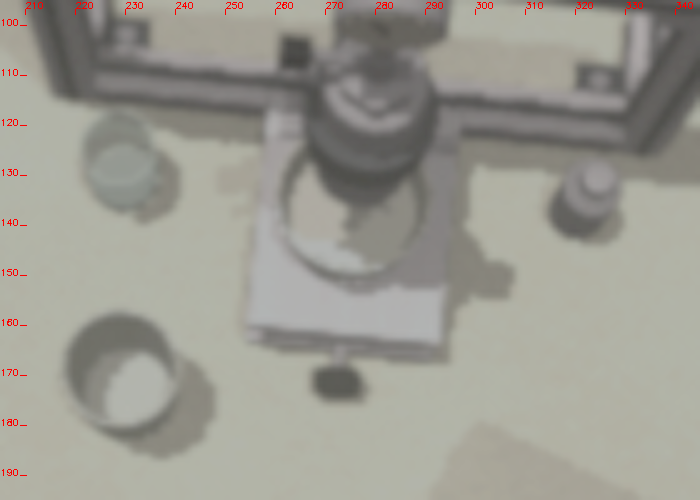

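View pics/s5.png

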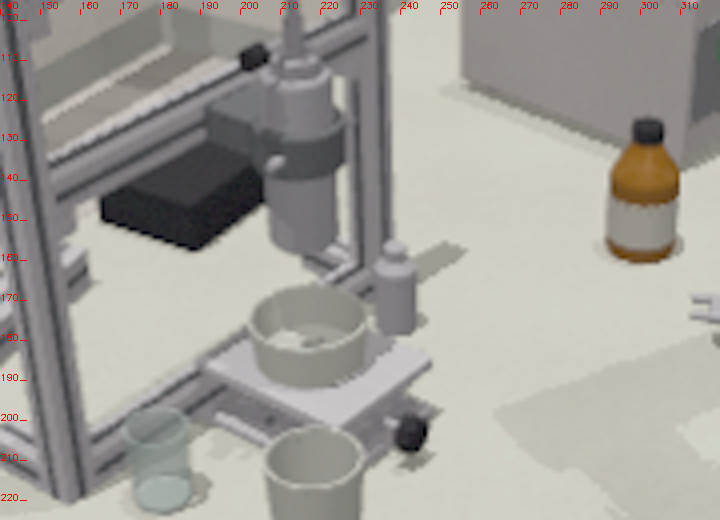

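Both views show the jack against the rail and under the cell, with the beakers and the sample cylinder undisturbed. I'll verify the lateral position and squareness numerically.

```bash
python3 - <<'E'
from h import *
np.set_printoptions(precision=2,suppress=True,linewidth=220)
im=np.load("pics/t5.npy"); d=im[...,2].astype(float)-im[...,1]; g=im.sum(2).astype(int)
fr=lambda P:(P[:,:2]-T)@rot(TY)
def fit(E,z,a,l):
    P=fr(onplane("top",np.array(E),z)); q=np.polyfit(P[:,a],P[:,1-a],1); r=P[:,1-a]-np.polyval(q,P[:,a]); k=abs(r)<1.5
    q=np.polyfit(P[k,a],P[k,1-a],1); print(l,"value at 0:",q[1]," mid:",P[k,1-a].mean(),"slope",q[0],"rms",r[k].std(),k.sum())
def C(v,lev): return _c(v,lev)
from h import _cross
fit([(240+_cross(d[r,240:270],-7.5),r) for r in range(128,156)],60,0,"left edge y (60)")
fit([(302-_cross(d[r,302:280:-1],-6),r) for r in range(153,161)],60,0,"right edge y(-60)")
print(g[155,285:305],d[155,285:305]); print(g[152:172,265],g[152:172,285])
N=[]
for c in list(range(258,268))+list(range(279,292)):
    v=g[153:166,c].astype(float); gr=np.diff(v); i=np.argmin(gr[:10]); N.append((c,153+i+.5))
fit(N,60,1,"near edge x(-75)")
s=np.load("pics/s5.npy"); gs=s.sum(2).astype(int)
# dish rim from side + top
print("exp rim centre top/side",proj("top",[[*T,100]]),proj("side",[[*T,100]]))
print("top rim row136",g[136,255:296]); print("side rim row",[ (r,list(gs[r,196:206]),list(gs[r,226:238])) for r in(177,179)])
print("side plate corners obs (191,187)L-far,(223,201.5)L-near,(248,185)R-near exp",proj("side",[[*(T+rot(TY)@np.array(p)),60] for p in((75,60),(-75,60),(-75,-60))]))
# bystanders moved?
a,b=np.load("pics/top0.npy").astype(int),im.astype(int)
for n,(x,y,w) in dict(pp=(228,170,14),glass=(228,127,12),cyl=(322,135,9),wash=(152,142,14),plug=(165,200,8)).items(): print(n,abs(a-b)[y-w:y+w,x-w:x+w].mean())
E
```

```text
left edge y (60) value at 0: 58.29895483118201  mid: 58.340013993681794 slope -0.0022207308241579764 rms 0.21853474405208223 28
right edge y(-60) value at 0: -61.86354191378082  mid: -62.72091986915618 slope 0.015997624636960403 rms 0.3653099241153049 8
[417 414 418 420 421 420 418 401 342 282 259 263 284 316 370 384 379 375 371 371] [ -1.  -1.   0.   0.  -1.  -1.  -1.  -1.  -4.  -8. -10. -10. -12. -12. -14. -16. -16. -15. -15. -15.]
[417 418 419 419 420 420 421 418 377 261 222 247 233 291 380 404 404 400 400 403] [337 398 417 417 415 418 416 416 419 416 380 260 224 247 234 294 380 407 408 411]
near edge x(-75) value at 0: -74.58258439128103  mid: -74.5302143079527 slope -0.007157238119562749 rms 0.8855090325646103 22
exp rim centre top/side [[275.59 133.98]] [[216.18 173.31]]
top rim row136 [360 364 383 377 352 333 276 259 335 378 387 387 386 386 387 386 381 367 335 261 201 181 178 181 197 211 218 233 258 270 272 273 258 211 190 223 248 253 253 249 237]
side rim row [(177, [np.int64(527), np.int64(496), np.int64(477), np.int64(417), np.int64(307), np.int64(250), np.int64(377), np.int64(367), np.int64(277), np.int64(252)], [np.int64(268), np.int64(263), np.int64(258), np.int64(417), np.int64(397), np.int64(307), np.int64(363), np.int64(416), np.int64(343), np.int64(259), np.int64(244), np.int64(242)]), (179, [np.int64(420), np.int64(307), np.int64(245), np.int64(239), np.int64(236), np.int64(233), np.int64(308), np.int64(308), np.int64(382), np.int64(405)], [np.int64(413), np.int64(429), np.int64(350), np.int64(277), np.int64(246), np.int64(273), np.int64(308), np.int64(314), np.int64(320), np.int64(310), np.int64(302), np.int64(330)])]
side plate corners obs (191,187)L-far,(223,201.5)L-near,(248,185)R-near exp [[186.58 184.24]
 [222.49 201.48]
 [246.97 183.45]]
pp 10.886054421768707
glass 10.735532407407407
cyl 9.526748971193415
wash 10.65561224489796
plug 12.557291666666666
```

The jack is square to within 0.01 rad and against the rail. The jack's middle is about 2–3 mm off the cell's line, and the dish is within about 1 mm of being centred under it. The bystanders look unmoved and the arm is clear, so I'm handing it in.

```bash
python3 -c "
from plant import bot
print(bot.close_job(), bot.read_state()['t'])"
```

```text
the job is handed in; nothing more can be done
the job is handed in; nothing more can be done
```

The jack now stands square against the bottom rail with the dish about 1 mm off the cell's axis (jack middle about 2–3 mm off), pushed only by its plate edges; the job is handed in, last clock reading 28 s, and the outcome was not reported.

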